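# Tilt the test panel out of its specimen box onto the bending rest

## Robot

A 7-joint arm with a two-finger parallel gripper is mounted at the origin on the work surface. World frame = base frame: x ahead of the robot, y to its left, z up, the work surface at z = 0. Lengths are in m, angles in rad, forces in N, time in s.
With the tool pointing down it reaches from about 0.425 to 1.025 m from the base axis. Payload 9.4 kg.
Tool frame: the origin (TCP) lies on the centre line of the jaws, within the pads' length; the fingertips stand 19 mm ahead of it and the grasp point (between the pads) is the TCP; z points along the fingers, y is the line along which they close (so a half turn about z gives the same grasp; the last joint's range is limited). The gripper opens to 85 mm and grips with 20 to 120 N. Pads are 22 mm wide; open, the fingers measure 114 mm over their backs; the gripper's body (76 mm by 85 mm) begins 54 mm behind the grasp point. The pads swing forward as they close: fully open they stand 13 mm farther back than shut.
Start: joints at [1.163, 0.599, -0.003, 1.599, 0.002, 0.943, -0.08], TCP at [0.235, -0.686, 0.25] pointing down, gripper open.
Joint ranges: [-2.57, 2.57], [-0.35, 1.97], [-1.29, 1.29], [0.11, 2.56], [-1.05, 4.19], [0.11, 1.86], [-2.63, 2.63]. Speed limits (rad/s): [2.22, 2.22, 3.01, 3.01, 3.14, 3.14, 3.14].

## Interface

Orientations are given as a unit quaternion [w, x, y, z].
In Python, from station import bot gives the robot as it stands.
- The arm moves only by the tool carry_out, never from a script. Its argument "targets" is a list of rows, each a list of 7 numbers: the shift along the tool's x, y, z in cm, then the turn, a rotation vector about the tool's x, y, z in degrees, then the closure, from 0 (fully open) to 1 (shut). A call has exactly 5 rows; each row shifts and turns the commanded pose from where the row before left it, along the tool's axes as they then stand; what a row does not reach is not made up. A row lasts 1/8 s, in which the tool goes at most 62.5 mm and 10.7 degrees, less where a joint would pass 70% of its speed; a pose out of reach is approached as far as the arm can. A call is refused whole if a number of a shift passes 6.25 or a number of a turn 10.7, either way. A call with a gripper value outside its range is refused whole. The fingers move at their own pace and stop on an object; "newtons" is the grip in N (left out, the last holds). Time passes only in rows, so rows that do not move let the fingers close, or fill a call up. It gives the time, the measured TCP pose, the force, the opening and the grip force at its end, in the units of the state.
- bot.get_obs(): the state, without advancing time (a new reading comes with each control period).
- bot.capture(name): name is "side" or "top"; returns (picture, depth): 480x640x3 uint8, red, green, blue; 480x640 float32, m along the optical axis (not along the pixel's ray), 0 where there is no reading.
- bot.calibration(name): a dict with "fx", "fy", "cx", "cy" (pixels), "pose" (4x4, takes a point from camera to world coordinates). Camera axes: x right, y down, z forward; pixel columns grow to the right and rows downward; lengths in m; the calibration is good to about 2 mm. A picture is of the moment at which its call begins. calibration takes no time and is no camera call.
- bot.sign_off(): hands the job in; it is judged then, once.
Trained networks look in the newest picture that a camera, given by its name, has taken for a name from the list of things; names that differ only in an ending like _2 or _b are one class to them, and where a whole thing is asked for, a point or a joint stands for the part that bears it (a point fixed in the world has none). Each returns a list of dicts, best first, with "confidence" (0 to 1); they miss things now and then, are a little off and sometimes report something else, mostly with a low value. They report only what shows in the picture. A call takes as long as a camera call.
- bot.trace(camera, label): "region" (480x640 bool, what is visible of it).
- bot.tip_of(camera, label): "location" ([x, y, z] in m, in world coordinates, good to about 4 mm: a listed point, or the origin of a listed thing).
The state is a dict: "t": time; "q": joint angles; "qd": joint speeds; "effort": joint torques, N m; "ee_pos": TCP position; "eef_rot": TCP orientation; "wrist_force": force on the tool from outside, world axes, zero at the start; "wrist_torque": the same for the moment, N m; "finger_gap": finger opening in m; "finger_force": force on a finger pad.
Only numpy, scipy, OpenCV 4.12 (cv2) and the standard library are available. Lean on these libraries where they do the work, as an engineer would, in place of code of your own. Each camera call takes 0.05 s, during which the arm holds its last target. There are 200 camera calls.

## Task

First move the wooden offcut that stands on the plywood test panel out of the red-ended box and put it in the shallow metal tray. Then raise the stub end of the panel so that it tilts out from under the box's hood, and lay it, stub upwards, across both rollers of the blue bending rest, between the flanges and centred, and let go. Leave the dish, the brick piece and the black-capped metal block where they are.

Things in the scene. Friction and masses are not known exactly. Their poses are not given: they have to be found in the camera images.
- box: Fixed deep cardboard box with red ends. Inside 190 (x) x 92 (y) mm; walls 5 mm thick, 75 mm high; floor 5 mm thick. A red 6 mm hood covers the 50 mm of the mouth at the -x end, full width, 69 to 75 mm above the table: the 170 mm panel cannot come out level, but sloping 25 to 45 degrees, +x end up, it slides out. Origin: centre of underside; +x from hooded to open end, z up.
- hood_edge (a point): Middle of the free edge of the box's hood, on its top face: (-45, 0, 75) mm in the box frame. The open mouth runs 140 mm from here to the +x wall.
- panel: Loose plywood panel 170 (x) x 80 (y) x 12 mm, about 0.15 kg, flat on the box floor, its +x end at the box's open end. A metal stub 16 (x) x 24 (y) mm, 60 mm tall, is bonded upright on its top face at x = +45, y = 0 mm (40 mm from the +x end), strong enough to carry and tilt it. Origin: centre of underside; x along the length, z up out of the stub's face.
- stub_top (a point): Top centre of the panel's stub: (45, 0, 72) mm in the panel frame.
- offcut: Loose wooden offcut, 40 x 40 mm and 100 mm tall, about 75 g, standing on the panel between hood and stub; it reaches 42 mm above the box walls. Origin: centre of its lower end; z along its length, up at the start; x and y square to its sides.
- offcut_mid (a point): Centre of the offcut, 50 mm from either end.
- rest: Fixed blue rest: base 160 (x) x 130 (y) x 12 mm with two fixed steel rollers, 20 mm thick, lying along y at x = -60 and +60 mm, tops 55 mm above the table. Dark flange discs, 44 mm across, rising to 67 mm, end each roller; 90 mm are free between them for the 80 mm wide panel. Origin: centre of underside; the panel lies along x, either way round.
- rest_top (a point): Centre point between the rollers at the height of their tops: (0, 0, 55) mm in the rest frame. The middle of the panel's underside belongs here.
- tray: Fixed shallow open metal tray, 140 x 140 mm outside, 35 mm high, walls and floor 4 mm thick, empty. Origin: centre of the underside.
- gauge_block: Bystander: loose metal block 60 x 60 mm, 82 mm tall with its 62 mm black cap. Origin: centre of the underside.
- brick: Bystander: loose brick-red piece 90 (x) x 50 (y) x 40 mm. Origin: centre of the underside.
- dish: Bystander: loose round steel dish, 100 mm in diameter, 40 mm high. Origin: centre of the underside.

How it is judged:
On the way, in this order (a step that is already met when the one before it is completed fails the run):
1. the offcut has been put in the tray and let go, the panel still being in the box (x of offcut_mid in the frame of tray between -0.058 and 0.058 m and y of offcut_mid in the frame of tray between -0.058 and 0.058 m and z of offcut_mid in the frame of tray below 0.065 m and contact force between offcut and the fingers below 0.1 N and linear speed of offcut below 0.05 m/s and z of panel in the frame of box below 0.04 m), for 0.2 s.
2. the panel is lifted out, its middle well above the box walls (z of panel in the frame of box above 0.1 m), for 0.1 s.
At the end, for the whole second after the job is handed in: Panel at rest on both rollers, stub up, level to 0.05 rad, middle within 15 mm along, 8 mm across and 4 mm in height of the rest's top centre, turned under 0.1 rad; offcut at rest in the tray, its centre within 58 mm of the tray's along both axes and under 65 mm high (x of offcut_mid in the frame of tray between -0.058 and 0.058 m and y of offcut_mid in the frame of tray between -0.058 and 0.058 m and z of offcut_mid in the frame of tray below 0.065 m and x of panel in the frame of rest_top between -0.015 and 0.015 m and y of panel in the frame of rest_top between -0.008 and 0.008 m and z of panel in the frame of rest_top between -0.004 and 0.004 m and angle between panel's own z axis and vertical below 0.05 rad and angle between the x axis of panel and the x axis of rest, either way round below 0.1 rad and linear speed of each of panel, offcut below 0.02 m/s and angular speed of panel below 0.1 rad/s); the robot touches nothing.
It fails at once if the dish, brick piece or black-capped block shifted by more than 25 mm or tipped by more than 0.4 rad (distance of any of gauge_block, brick, dish from where it was at the start of the episode above 0.025 m or angle between any of gauge_block, brick, dish's own z axis and vertical above 0.4 rad).
It also fails if it takes over 59 s, if anything falls off the work surface, if the arm or the gripper's body presses on something with over 40 N, if the wrist force passes 120 N, or if a joint passes its speed limit or range.

## Working session

There is one attempt and no reset: what is moved stays moved. The work goes in short steps, Python scripts to look and compute and a tool call to move; the robot and the scene stay as the last step left them, time stands still between calls to the robot, and variables do not carry over. Pictures are saved under pics/ and viewed, at most 10 in all, crops included, and the job is handed in when it is done.

Besides the shell and the picture viewer there is one more tool, called after "Request:" in YAML: its name, and indented under it one key for each argument. carry_out: Moves the arm, as the interface text tells. Its arguments: {"type":"object","properties":{"targets":{"type":"array","items":{"type":"array","items":{"type":"number"}}},"newtons":{"type":"number"}},"required":["targets"]}

```bash
mkdir -p pics; ls
python3 - <<'E'
from station import bot
import cv2, numpy as np
o=bot.get_obs(); print({k:np.round(v,3) for k,v in o.items()})
for c in("top","side"):
    p,d=bot.capture(c); cv2.imwrite(f"pics/{c}0.png",p[:,:,::-1]); np.save(f"{c}0.npy",d)
    print(c,{k:np.round(v,3) for k,v in bot.calibration(c).items()})
    for l in("box","hood_edge","panel","stub_top","offcut","offcut_mid","rest","rest_top","tray","gauge_block","brick","dish"):
        for r in bot.tip_of(c,l)[:2]: print(c,l,np.round(r["location"],4),round(r["confidence"],2))
E
```

```text
pics
{'t': np.float64(0.0), 'q': array([ 1.163,  0.6  , -0.003,  1.6  ,  0.002,  0.943, -0.08 ]), 'qd': array([-0.   ,  0.001, -0.003,  0.   , -0.001, -0.002, -0.001]), 'effort': array([-1.0000e-03, -7.7646e+01,  1.5650e+00, -2.5800e+01,  1.2000e-02,
        9.0000e-03,  0.0000e+00]), 'ee_pos': array([ 0.235, -0.685,  0.249]), 'eef_rot': array([-0.001,  0.986,  0.165, -0.   ]), 'wrist_force': array([0.231, 0.724, 0.528]), 'wrist_torque': array([ 0.009,  0.023, -0.047]), 'finger_force': np.float64(0.0), 'finger_gap': np.float64(0.085)}
top {'fx': np.float64(471.619), 'fy': np.float64(471.619), 'cx': np.float64(325.172), 'cy': np.float64(237.847), 'pose': array([[-0.009, -0.985,  0.17 ,  0.42 ],
       [-1.   ,  0.01 ,  0.008, -0.002],
       [-0.01 , -0.17 , -0.985,  1.035],
       [ 0.   ,  0.   ,  0.   ,  1.   ]])}
top box [ 0.454  -0.2703  0.0009] 0.72
top hood_edge [ 0.4037 -0.2692  0.0728] 0.8
top hood_edge [ 5.043e-01  2.554e-01 -5.000e-04] 0.61
top panel [ 0.4447 -0.2735  0.0023] 0.91
top panel [ 0.7819 -0.0099 -0.0012] 0.25
top stub_top [ 0.4877 -0.2716  0.0769] 0.6
top offcut
[... 528 characters left out ...]
.372), 'pose': array([[-0.992, -0.1  ,  0.075,  0.529],
       [-0.125,  0.782, -0.61 ,  0.572],
       [ 0.002, -0.615, -0.789,  0.805],
       [ 0.   ,  0.   ,  0.   ,  1.   ]])}
side hood_edge [ 0.401  -0.2725  0.0727] 0.93
side panel [ 0.4419 -0.2721  0.0072] 0.58
side stub_top [ 0.4886 -0.2699  0.0771] 0.83
side offcut [ 0.433  -0.263   0.0162] 0.62
side offcut_mid [ 0.4352 -0.2614  0.0687] 0.75
side rest [ 5.728e-01 -1.210e-02  1.000e-04] 0.88
side rest_top [ 0.573  -0.0148  0.0551] 0.85
side tray [0.5087 0.2587 0.0018] 0.9
side tray [ 0.4911 -0.2715  0.0768] 0.58
side brick [ 0.7331 -0.1957  0.0022] 0.79
side dish [ 0.758   0.2134 -0.003 ] 0.81
side dish [ 0.4033 -0.2734  0.0745] 0.74
```

View pics/top0.png

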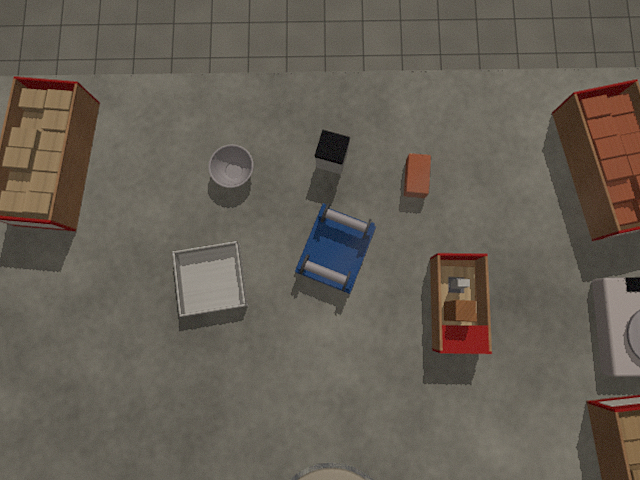

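View pics/side0.png

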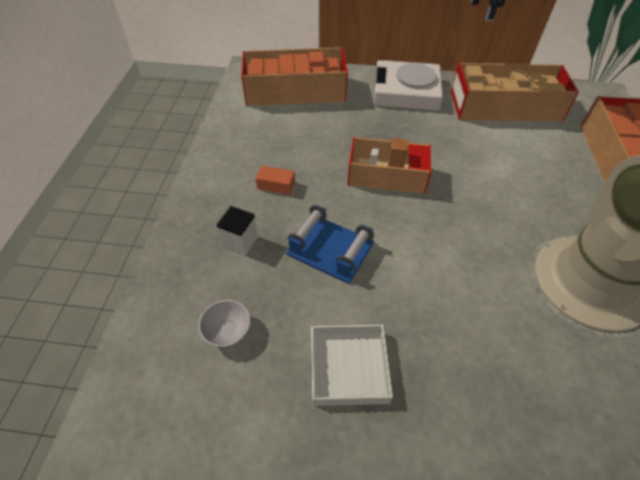

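The top view shows the box around pixel (462,303), with the hood at the bottom, the offcut at (465,310) and the stub at (459,284). The rest is at (337,250) and yawed, the tray at (209,282), the capped block at (332,150), the brick at (418,175) and the dish at (231,166). The side view agrees. Next I'll measure yaws from the depth data.

```bash
cat > h.py <<'E'
from station import bot
import numpy as np, cv2
def cloud(c,d):
    k=bot.calibration(c); v,u=np.indices(d.shape)
    P=np.stack([(u-k["cx"])/k["fx"]*d,(v-k["cy"])/k["fy"]*d,d],-1)
    W=P@k["pose"][:3,:3].T+k["pose"][:3,3]; W[d<=0]=np.nan; return W
def sel(W,x0,x1,y0,y1,z0,z1):
    m=(W[...,0]>x0)&(W[...,0]<x1)&(W[...,1]>y0)&(W[...,1]<y1)&(W[...,2]>z0)&(W[...,2]<z1)
    return W[m]
def rect(P):
    (c,s,a)=cv2.minAreaRect((P[:,:2]*1000).astype(np.float32)); return np.round(c,1),np.round(s,1),round(a,1),"z",np.round(np.median(P[:,2])*1000,1),len(P)
E
python3 - <<'E'
from h import *
for c in("top","side"):
    W=cloud(c,np.load(f"{c}0.npy")); print(c)
    print("boxtop",rect(sel(W,.3,.6,-.36,-.18,.066,.080)))
    print("offcut",rect(sel(W,.38,.48,-.32,-.21,.108,.125)))
    print("stub",rect(sel(W,.455,.53,-.305,-.235,.07,.085)))
    print("panel",rect(sel(W,.47,.54,-.31,-.23,.012,.022)))
    print("restbase",rect(sel(W,.46,.68,-.12,.1,.008,.016)), rect(sel(W,.46,.69,-.13,.1,.008,.07)))
    for n,(a,b) in {"near":(.46,.57),"far":(.57,.69)}.items():
        q=sel(W,a,b,-.12,.1,.05,.059); print("roll",n,rect(q),np.round(q.mean(0),4))
        q=sel(W,a,b,-.12,.1,.062,.072); print("fl",n,len(q),np.round(q.mean(0),4))
    print("tray",rect(sel(W,.4,.62,.15,.37,.028,.04)))
    print("gauge",rect(sel(W,.7,.9,-.08,.08,.075,.09)));print("brick",rect(sel(W,.65,.82,-.27,-.13,.033,.046)))
E
```

```text
top
boxtop (array([ 451.4, -272.2]), array([103.4, 200.1]), 88.7, 'z', np.float64(75.2), 2280)
offcut (array([ 434.6, -263.1]), array([40.6, 40.1]), 86.4, 'z', np.float64(117.1), 460)
stub (array([ 475.5, -266.7]), array([25.7, 53.4]), 69.1, 'z', np.float64(77.0), 103)
panel (array([ 500.3, -275. ]), array([69.9, 60.5]), 89.9, 'z', np.float64(17.2), 734)
restbase (array([573. , -16.1]), array([129.8, 160.3]), 67.8, 'z', np.float64(12.2), 2918) (array([572.4, -15.8]), array([129.8, 162.7]), 67.8, 'z', np.float64(13.3), 4251)
roll near (array([517.3,   6.9]), array([117.7,  42.3]), 67.7, 'z', np.float64(54.8), 475) [0.5167 0.0068 0.0547]
fl near 62 [0.5172 0.0067 0.0659]
roll far (array([628.2, -38.4]), array([117.7,  41.7]), 67.3, 'z', np.float64(54.5), 451) [ 0.6282 -0.0372  0.0545]
fl far 65 [ 0.629  -0.0351  0.0658]
tray (array([509. , 255.3]), array([140.5, 141.2]), 8.7, 'z', np.float64(34.5), 599)
gauge (array([782.4, -10.7]), array([62.1, 63.4]), 73.3, 'z', np.float64(82.2), 830)
brick (array([ 732.9, -199.4]), array([50.5, 90.5]), 84.2, 'z', np.float64(40.0), 920)
side
boxtop (
[... 371 characters left out ...]
]), array([131.6, 158.9]), 67.7, 'z', np.float64(10.3), 2133) (array([574.1, -13.6]), array([131.8, 163.9]), 67.9, 'z', np.float64(11.6), 3570)
roll near (array([517.8,   9.3]), array([120. ,  40.5]), 67.9, 'z', np.float64(53.1), 353) [0.5192 0.0144 0.0534]
fl near 51 [0.5173 0.0062 0.0643]
roll far (array([628.5, -36.6]), array([118.7,  39.8]), 67.0, 'z', np.float64(53.2), 323) [ 0.6293 -0.0318  0.0534]
fl far 49 [ 0.6292 -0.0354  0.0642]
tray (array([508.9, 256.9]), array([140.2, 141.1]), 8.8, 'z', np.float64(32.7), 761)
gauge (array([783.3,  -9.1]), array([63.4, 64.4]), 72.7, 'z', np.float64(79.9), 661)
brick (array([ 734.3, -196.5]), array([54.7, 89.8]), 84.9, 'z', np.float64(37.8), 526)
```

```bash
cat >> h.py <<'E'
from scipy.spatial.transform import Rotation as R, Slerp
def quat(q): return R.from_quat([q[1],q[2],q[3],q[0]])
def down(yx,tilt=0):
    "tool z down, tool x at yaw yx deg; tilt deg raises the side the tool y points to (turn about tool x)"
    a=np.radians(yx); X=[np.cos(a),np.sin(a),0]; Y=[np.sin(a),-np.cos(a),0]
    return R.from_matrix(np.array([X,Y,[0,0,-1]]).T)*R.from_euler("x",-tilt,degrees=True)
def simulate(p,r,rows):
    p=np.array(p,float)
    for s in rows: p=p+r.apply(np.array(s[:3])/100); r=r*R.from_rotvec(np.radians(s[3:6]))
    return p,r
def plan(P,Rt,n,p=None,r=None,dec=2):
    o=bot.get_obs(); p=np.array(o["ee_pos"] if p is None else p); r=quat(o["eef_rot"]) if r is None else r
    sl=Slerp([0,1],R.concatenate([r,Rt])); p0=p.copy(); rows=[]
    for i in range(1,n+1):
        w=p0+(np.array(P)-p0)*i/n; rr=sl(i/n)
        s=np.round(np.r_[r.inv().apply(w-p)*100,np.degrees((r.inv()*rr).as_rotvec())],dec)+0.
        rows.append(s.tolist()); p,r=simulate(p,r,[s])
    for x in rows: print(x)
    return p,r
E
python3 - <<'E'
from h import *
W=cloud("top",np.load("top0.npy")); print(rect(sel(W,.472,.53,-.305,-.235,.072,.085)))
W=cloud("side",np.load("side0.npy")); print(rect(sel(W,.475,.53,-.305,-.235,.07,.085)))
plan([.435,-.263,.20],down(87),10,dec=1)
E
```

```text
(array([ 490.8, -272.5]), array([23.5, 15.9]), 84.9, 'z', np.float64(77.0), 99)
(array([ 491.9, -268.9]), array([15., 24.]), 2.2, 'z', np.float64(74.6), 49)
[3.3, -3.3, 0.5, 0.0, 0.0, -6.8]
[3.6, -3.0, 0.5, 0.0, 0.0, -6.8]
[4.0, -2.5, 0.5, 0.0, 0.0, -6.8]
[4.2, -2.0, 0.5, 0.0, 0.0, -6.8]
[4.4, -1.5, 0.5, 0.0, 0.0, -6.8]
[4.6, -0.9, 0.5, 0.0, 0.0, -6.8]
[4.6, -0.4, 0.5, 0.0, 0.0, -6.8]
[4.7, 0.1, 0.5, 0.0, 0.0, -6.8]
[4.6, 0.7, 0.5, 0.0, 0.0, -6.8]
[4.5, 1.3, 0.5, 0.0, 0.0, -6.8]
```

Request:
carry_out:
  targets:
    - [3.3, -3.3, 0.5, 0, 0, -6.8, 0]
    - [3.6, -3.0, 0.5, 0, 0, -6.8, 0]
    - [4.0, -2.5, 0.5, 0, 0, -6.8, 0]
    - [4.2, -2.0, 0.5, 0, 0, -6.8, 0]
    - [4.4, -1.5, 0.5, 0, 0, -6.8, 0]
  newtons: 40

```text
t: 1.92
ee_pos: [0.3356, -0.473, 0.2254]
eef_rot: [0.0, 0.894, 0.448, 0.0]
wrist_force: [0.6, -0.3, -0.6]
finger_gap: 0.0854
finger_force: 0.0
```

Request:
carry_out:
  targets:
    - [4.6, -0.9, 0.5, 0, 0, -6.8, 0]
    - [4.6, -0.4, 0.5, 0, 0, -6.8, 0]
    - [4.7, 0.1, 0.5, 0, 0, -6.8, 0]
    - [4.6, 0.7, 0.5, 0, 0, -6.8, 0]
    - [4.5, 1.3, 0.5, 0, 0, -6.8, 0]

```text
t: 2.55
ee_pos: [0.436, -0.2623, 0.2004]
eef_rot: [0.0, 0.724, 0.689, 0.0]
wrist_force: [1.1, -0.0, -0.0]
finger_gap: 0.0853
finger_force: 0.0
```

Run:
```python
from h import *
o=bot.get_obs(); print(o["ee_pos"],o["q"],o["qd"])
plan([.435,-.263,.10],down(87),5)
```

```text
[ 0.43597438 -0.26231962  0.20041342] [ 0.68730394  0.43241709 -0.34942467  2.12387004  0.24897214  0.62250037
  0.11465252] [-0.5553784   0.03798069 -0.24830415  0.12383313  0.22256382 -0.11037533
 -0.02899814]
[-0.01, -0.02, 2.01, 0.01, 0.01, 0.03]
[-0.02, -0.02, 2.01, 0.01, 0.0, 0.03]
[-0.01, -0.02, 2.0, 0.0, 0.01, 0.04]
[-0.02, -0.02, 2.01, 0.01, 0.0, 0.03]
[-0.01, -0.02, 2.01, 0.01, 0.01, 0.03]
```

Request:
carry_out:
  targets:
    - [0, -0.1, 2.5, 0, 0, 0, 0]
    - [0, 0, 2.5, 0, 0, 0, 0]
    - [0, 0, 2.5, 0, 0, 0, 0]
    - [0, 0, 2.5, 0, 0, 0, 0]
    - [0, 0, 0, 0, 0, 0, 0.3]

```text
t: 3.18
ee_pos: [0.4338, -0.263, 0.0991]
eef_rot: [-0.001, 0.726, 0.688, -0.001]
wrist_force: [0.5, -0.5, -0.2]
finger_gap: 0.0697
finger_force: 0.0
```

Request:
carry_out:
  targets:
    - [0, 0, 0, 0, 0, 0, 0.8]
    - [0, 0, 0, 0, 0, 0, 0.8]
    - [0, 0, 0, 0, 0, 0, 0.8]
    - [0, 0, 0, 0, 0, 0, 0.8]
    - [0, 0, 0, 0, 0, 0, 0.8]

```text
t: 3.8
ee_pos: [0.4347, -0.2637, 0.1013]
eef_rot: [0.001, 0.726, 0.688, 0.0]
wrist_force: [-0.5, 1.1, 7.9]
finger_gap: 0.0398
finger_force: 43.3
```

Request:
carry_out:
  targets:
    - [0, 0, -1.5, 0, 0, 0, 0.8]
    - [0, 0, -2.5, 0, 0, 0, 0.8]
    - [0, 0, -2.5, 0, 0, 0, 0.8]
    - [0, 0, -2.5, 0, 0, 0, 0.8]
    - [0, 0, -1.5, 0, 0, 0, 0.8]

```text
t: 4.42
ee_pos: [0.4344, -0.2637, 0.2073]
eef_rot: [0.001, 0.726, 0.688, 0.0]
wrist_force: [0.4, 0.6, -1.1]
finger_gap: 0.0398
finger_force: 42.3
```

Run:
```python
from h import *
o=bot.get_obs(); print(o["ee_pos"],o["q"],o["wrist_force"])
p,d=bot.capture("top"); W=cloud("top",d); print(rect(sel(W,.472,.53,-.305,-.235,.072,.085)),rect(sel(W,.47,.54,-.31,-.23,.012,.022)))
plan([.509,.256,.20],down(95),12,dec=1)
```

```text
[ 0.43444327 -0.26365937  0.20726216] [ 0.7012587   0.42242365 -0.36195874  2.11882589  0.24700974  0.63765488
  0.115653  ] [ 0.39419644  0.60749042 -1.07804192]
(array([ 490.5, -272.7]), array([24. , 16.5]), 81.6, 'z', np.float64(76.7), 100) (array([ 500.3, -275.4]), array([69.4, 60.6]), 89.5, 'z', np.float64(17.3), 741)
[4.4, 0.4, 0.1, 0.0, 0.0, -0.7]
[4.3, 0.4, 0.0, 0.0, 0.0, -0.6]
[4.4, 0.5, 0.1, 0.0, 0.0, -0.7]
[4.3, 0.5, 0.1, 0.1, 0.0, -0.7]
[4.3, 0.6, 0.0, 0.0, 0.0, -0.7]
[4.4, 0.7, 0.1, 0.0, 0.1, -0.6]
[4.3, 0.7, 0.0, 0.0, 0.0, -0.7]
[4.3, 0.7, 0.1, 0.0, 0.0, -0.7]
[4.3, 0.8, 0.1, 0.0, 0.0, -0.6]
[4.3, 0.8, 0.1, 0.0, 0.0, -0.7]
[4.3, 0.9, 0.0, 0.0, 0.0, -0.7]
[4.3, 1.0, 0.1, 0.1, 0.0, -0.7]
```

Request:
carry_out:
  targets:
    - [2.5, 0.3, 0, 0, 0, -0.7, 0.8]
    - [4.3, 0.5, 0, 0, 0, -0.7, 0.8]
    - [4.3, 0.5, 0, 0, 0, -0.7, 0.8]
    - [4.3, 0.5, 0, 0, 0, -0.7, 0.8]
    - [4.3, 0.6, 0, 0, 0, -0.7, 0.8]

```text
t: 5.1
ee_pos: [0.4633, -0.0658, 0.205]
eef_rot: [-0.0, 0.704, 0.71, -0.0]
wrist_force: [0.9, -0.1, -0.1]
finger_gap: 0.0397
finger_force: 42.3
```

Request:
carry_out:
  targets:
    - [4.5, 0.7, 0, 0, 0, -0.7, 0.8]
    - [4.5, 0.7, 0, 0, 0, -0.7, 0.8]
    - [4.5, 0.7, 0, 0, 0, -0.7, 0.8]
    - [4.5, 0.8, 0, 0, 0, -0.7, 0.8]
    - [4.5, 0.8, 0, 0, 0, -0.7, 0.8]

```text
t: 5.72
ee_pos: [0.4931, 0.1603, 0.2049]
eef_rot: [-0.0, 0.682, 0.731, -0.0]
wrist_force: [0.9, 0.3, -0.9]
finger_gap: 0.0392
finger_force: 42.3
```

Run:
```python
from h import *
o=bot.get_obs(); print(o["ee_pos"],o["q"])
plan([.509,.256,.09],down(95),5,dec=1)
```

```text
[0.49308429 0.16027056 0.20492468] [-0.13085639  0.44237549 -0.40038028  2.09600906  0.27794424  0.65373035
 -0.64971806]
[1.9, 0.5, 2.3, 0.0, 0.0, -0.2]
[1.9, 0.4, 2.3, 0.0, 0.0, -0.2]
[1.9, 0.5, 2.3, 0.0, 0.0, -0.2]
[1.8, 0.4, 2.3, 0.0, 0.0, -0.2]
[1.9, 0.5, 2.3, 0.0, 0.0, -0.2]
```

Request:
carry_out:
  targets:
    - [4.0, 0.9, 0, 0, 0, 0, 0.8]
    - [3.6, 0.9, 0, 0, 0, 0, 0.8]
    - [1.6, 0.4, 1.5, 0, 0, 0, 0.8]
    - [0, 0, 3.5, 0, 0, 0, 0.8]
    - [0, 0, 3.0, 0, 0, 0, 0.8]

```text
t: 6.35
ee_pos: [0.5082, 0.2509, 0.1231]
eef_rot: [-0.0, 0.682, 0.731, -0.001]
wrist_force: [0.6, 0.6, -1.1]
finger_gap: 0.0397
finger_force: 42.3
```

Request:
carry_out:
  targets:
    - [0, 0, 1.5, 0, 0, 0, 0.8]
    - [0, 0, 1.2, 0, 0, 0, 0.8]
    - [0, 0, 0.6, 0, 0, 0, 0.8]
    - [0, 0, 0, 0, 0, 0, 0.8]
    - [0, 0, 0, 0, 0, 0, 0.8]

```text
t: 6.98
ee_pos: [0.5092, 0.2524, 0.0929]
eef_rot: [0.0, 0.682, 0.731, 0.0]
wrist_force: [-0.0, -0.1, -1.5]
finger_gap: 0.0392
finger_force: 42.3
```

Request:
carry_out:
  targets:
    - [0, 0, 0.3, 0, 0, 0, 0.8]
    - [0, 0, 0, 0, 0, 0, 0.8]
    - [0, 0, 0, 0, 0, 0, 0.2]
    - [0, 0, 0, 0, 0, 0, 0.2]
    - [0, 0, 0, 0, 0, 0, 0.1]

```text
t: 7.6
ee_pos: [0.5089, 0.2523, 0.0893]
eef_rot: [0.0, 0.682, 0.731, 0.0]
wrist_force: [-0.3, -0.2, 0.7]
finger_gap: 0.0766
finger_force: 0.0
```

Request:
carry_out:
  targets:
    - [0, 0, 0, 0, 0, 0, 0]
    - [0, 0, -1.0, 0, 0, 0, 0]
    - [0, 0, -3.0, 0, 0, 0, 0]
    - [0, 0, -4.0, 0, 0, 0, 0]
    - [0, 0, -4.0, 0, 0, 0, 0]

```text
t: 8.22
ee_pos: [0.5086, 0.2521, 0.211]
eef_rot: [-0.0, 0.682, 0.731, -0.0]
wrist_force: [0.6, 0.5, 0.7]
finger_gap: 0.0857
finger_force: 0.0
```

Run:
```python
from h import *
o=bot.get_obs(); print(o["ee_pos"],o["q"])
p,d=bot.capture("top"); W=cloud("top",d); print(rect(sel(W,.42,.6,.2,.32,.09,.12)))
p,d=bot.capture("side"); W=cloud("side",d); print(rect(sel(W,.42,.6,.2,.32,.09,.12)))
for c in("top","side"): print([(np.round(r["location"],3),round(r["confidence"],2)) for r in bot.tip_of(c,"offcut_mid")])
plan([.4905,-.272,.19],down(88.7),12,dec=1)
```

```text
[0.50859804 0.25214714 0.21102838] [-0.27557474  0.48736156 -0.40277352  1.9848981   0.2809218   0.72293234
 -0.77963383]
(array([508.3, 252.3]), array([39.8, 41.1]), 3.9, 'z', np.float64(104.1), 441)
(array([509. , 253.9]), array([39.4, 41.1]), 3.8, 'z', np.float64(102.0), 570)
[(array([0.507, 0.251, 0.058]), 0.9)]
[(array([0.507, 0.256, 0.055]), 0.78)]
[-4.3, -0.5, 0.2, 0.0, 0.0, 0.4]
[-4.4, -0.4, 0.1, 0.0, 0.0, 0.5]
[-4.4, -0.4, 0.2, 0.0, 0.0, 0.4]
[-4.3, -0.3, 0.2, 0.0, 0.0, 0.4]
[-4.4, -0.3, 0.1, 0.0, 0.0, 0.5]
[-4.3, -0.3, 0.2, 0.1, 0.0, 0.4]
[-4.4, -0.3, 0.2, 0.0, 0.0, 0.5]
[-4.4, -0.2, 0.1, 0.0, 0.0, 0.4]
[-4.3, -0.2, 0.2, 0.0, 0.0, 0.4]
[-4.4, -0.2, 0.2, 0.0, 0.0, 0.5]
[-4.4, -0.1, 0.1, 0.0, 0.0, 0.4]
[-4.3, -0.1, 0.2, 0.0, 0.0, 0.4]
```

Request:
carry_out:
  targets:
    - [-3.0, -0.3, 0, 0, 0, 0.4, 0.2]
    - [-4.9, -0.5, 0, 0, 0, 0.4, 0.45]
    - [-4.9, -0.4, 0, 0, 0, 0.4, 0.45]
    - [-4.9, -0.4, 0, 0, 0, 0.5, 0.45]
    - [-4.9, -0.3, 0, 0, 0, 0.5, 0.45]

```text
t: 9.05
ee_pos: [0.5011, 0.0239, 0.2083]
eef_rot: [-0.001, 0.696, 0.718, -0.001]
wrist_force: [1.5, -0.9, -0.1]
finger_gap: 0.0469
finger_force: 0.0
```

Request:
carry_out:
  targets:
    - [-4.9, -0.3, 0, 0, 0, 0.5, 0.45]
    - [-4.9, -0.3, 0, 0, 0, 0.5, 0.45]
    - [-4.9, -0.3, 0, 0, 0, 0.5, 0.45]
    - [-4.9, -0.2, 0, 0, 0, 0.5, 0.45]
    - [-4.9, -0.2, 0, 0, 0, 0.5, 0.45]

```text
t: 9.68
ee_pos: [0.4913, -0.2211, 0.2083]
eef_rot: [-0.001, 0.712, 0.702, -0.0]
wrist_force: [0.5, 0.3, 0.3]
finger_gap: 0.0471
finger_force: 0.0
```

Run:
```python
from h import *
o=bot.get_obs(); print(o["ee_pos"],o["q"],o["finger_gap"])
plan([.4905,-.272,.12],down(88.7),5,dec=1)
```

```text
[ 0.49134279 -0.22105924  0.20825922] [ 0.59102586  0.45711525 -0.37858272  2.049815    0.26134376  0.68183998
  0.03000744] 0.047052135468905014
[-1.0, 0.0, 1.8, 0.0, 0.0, 0.1]
[-1.0, 0.0, 1.7, 0.0, 0.0, 0.1]
[-1.1, 0.0, 1.8, -0.1, 0.0, 0.1]
[-1.0, 0.0, 1.8, 0.0, 0.0, 0.1]
[-1.0, 0.0, 1.7, 0.0, 0.0, 0.1]
```

Request:
carry_out:
  targets:
    - [-1.5, 0, 1.5, 0, 0, 0.3, 0.45]
    - [-1.5, 0, 2.0, 0, 0, 0.2, 0.45]
    - [-1.4, 0, 2.5, 0, 0, 0, 0.45]
    - [0, 0, 2.5, 0, 0, 0, 0.45]
    - [0, 0, 0, 0, 0, 0, 0.45]

```text
t: 10.3
ee_pos: [0.4903, -0.2618, 0.1216]
eef_rot: [-0.003, 0.714, 0.7, -0.001]
wrist_force: [0.1, 0.6, -0.4]
finger_gap: 0.0468
finger_force: 0.0
```

Run:
```python
from h import *
o=bot.get_obs(); print(o["ee_pos"],o["q"],o["finger_gap"])
p,d=bot.capture("side"); cv2.imwrite("pics/side1.png",cv2.resize(p[110:230,300:460,::-1],None,fx=4,fy=4))
plan([.4905,-.272,.06],down(88.7),5,dec=2)
```

```text
[ 0.49028116 -0.26183368  0.12161549] [ 0.6009144   0.59668275 -0.306836    2.07899387  0.34689525  0.51922759
  0.01998188] 0.04684828143550581
[-0.2, 0.0, 1.26, -0.03, -0.02, 0.04]
[-0.2, -0.01, 1.26, -0.03, -0.02, 0.03]
[-0.2, 0.0, 1.25, -0.04, -0.02, 0.04]
[-0.2, 0.0, 1.26, -0.03, -0.02, 0.03]
[-0.2, -0.01, 1.26, -0.03, -0.02, 0.04]
```

View pics/side1.png

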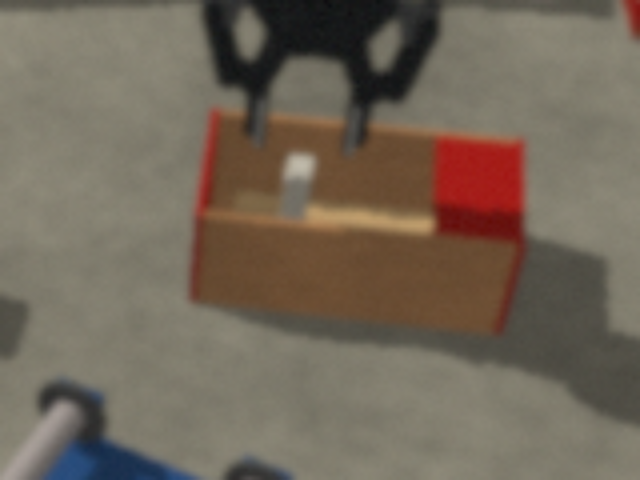

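The fingers straddle the stub along the box's x axis, with tips at crop (258,135) and (352,140) and the stub top at (300,165). I'll narrow the opening and descend.

Request:
carry_out:
  targets:
    - [-0.5, 0, 1.2, 0, 0, 0, 0.6]
    - [-0.5, 0, 1.2, 0, 0, 0, 0.6]
    - [0, 0, 1.5, 0, 0, 0, 0.6]
    - [0, 0, 1.5, 0, 0, 0, 0.6]
    - [0, 0, 0, 0, 0, 0, 0.6]

```text
t: 10.98
ee_pos: [0.4906, -0.2731, 0.0688]
eef_rot: [-0.001, 0.715, 0.7, -0.0]
wrist_force: [-0.1, -0.3, 0.3]
finger_gap: 0.0343
finger_force: 0.0
```

Run:
```python
from h import *
o=bot.get_obs(); print(o["ee_pos"],o["q"],o["finger_gap"],o["wrist_force"])
plan([.4905,-.272,.063],down(88.7),1,dec=2)
```

```text
[ 0.49056271 -0.27307746  0.06882802] [ 0.57675552  0.68070904 -0.24954858  2.09637348  0.39878089  0.41140048
 -0.00897088] 0.03426674175424646 [-0.05435822 -0.32893801  0.3289382 ]
[0.11, -0.01, 0.58, -0.13, -0.06, 0.08]
```

Request:
carry_out:
  targets:
    - [0.1, 0, 0.5, 0, 0, 0, 0.6]
    - [0, 0, 0, 0, 0, 0, 1]
    - [0, 0, 0, 0, 0, 0, 1]
    - [0, 0, 0, 0, 0, 0, 1]
    - [0, 0, 0, 0, 0, 0, 1]
  newtons: 80

```text
t: 11.6
ee_pos: [0.4913, -0.2727, 0.0655]
eef_rot: [0.0, 0.715, 0.699, 0.0]
wrist_force: [0.3, -0.7, 1.6]
finger_gap: 0.0147
finger_force: 78.0
```

Run:
```python
from h import *
o=bot.get_obs(); p0=np.array(o["ee_pos"]); r0=quat(o["eef_rot"]); print(p0,o["q"],o["finger_gap"],o["wrist_force"])
# tcp in panel frame (assumes panel at (445.5,-271), z 5, yaw -1.3)
a=np.radians(-1.3); B=R.from_euler("z",-1.3,degrees=True)
tz=p0[2]-.005; t=np.array([.045,0,tz]); O0=p0-B.apply(t)
# path of the -x bottom edge c (box-aligned shift from start) and tilt
c=np.array([-.085,0,0]); C0=O0+B.apply(c); print("edge",C0,"inner wall x .3565")
p,r=p0,r0
def pose(th,dx,dz):
    T=B*R.from_euler("y",-th,degrees=True)
    return C0+B.apply([dx,0,dz])+T.apply(t-c), down(88.7,th)
import sys
for th,dx,dz,n in((0,0,.004,1),(30,.010,.008,4*1+5*0)):
    pass
seq=[(0,.002,.005),(4,.004,.007),(8,.006,.007),(12,.008,.007),(16,.009,.007),(20,.010,.007),(24,.010,.007),(27,.010,.007),(30,.010,.007),(30,.010,.007)]
for th,dx,dz in seq:
    P,Rt=pose(th,dx,dz); p,r=plan(P,Rt,1,p,r)
print(p, down(88.7,30).as_matrix())
```

```text
[ 0.49134626 -0.27272066  0.06545011] [ 0.57157721  0.68562233 -0.24379515  2.09872502  0.40279094  0.40054778
 -0.01423783] 0.014741105460074394 [ 0.34095414 -0.6713425   1.63167778]
edge [ 0.36137972 -0.2697713   0.005     ] inner wall x .3565
[0.0, 0.2, -0.5, 0.02, 0.01, 0.05]
[0.0, -0.25, -1.09, -4.0, 0.0, 0.0]
[0.0, -0.26, -0.88, -4.0, 0.0, 0.0]
[0.0, -0.25, -0.86, -4.0, 0.0, 0.0]
[0.0, -0.36, -0.88, -4.0, 0.0, 0.0]
[0.0, -0.35, -0.86, -4.0, 0.0, 0.0]
[0.0, -0.46, -0.89, -4.0, 0.0, 0.0]
[0.0, -0.33, -0.67, -3.0, 0.0, 0.0]
[0.0, -0.34, -0.68, -3.0, 0.0, 0.0]
[0.0, 0.0, 0.0, 0.0, 0.0, 0.0]
[ 0.45366162 -0.27186523  0.1293593 ] [[ 2.26873336e-02  8.65802497e-01  4.99871305e-01]
 [ 9.99742609e-01 -1.96478072e-02 -1.13436668e-02]
 [ 2.77555756e-17  5.00000000e-01 -8.66025404e-01]]
```

Request:
carry_out:
  targets:
    - [0, 0.2, -0.5, 0, 0, 0, 1]
    - [0, -0.2, -1.1, -4, 0, 0, 1]
    - [0, -0.3, -0.9, -4, 0, 0, 1]
    - [0, -0.3, -0.9, -4, 0, 0, 1]
    - [0, 0, 0, 0, 0, 0, 1]

```text
t: 12.22
ee_pos: [0.482, -0.2729, 0.099]
eef_rot: [0.074, 0.711, 0.695, 0.072]
wrist_force: [-0.2, 0.5, -1.4]
finger_gap: 0.0148
finger_force: 78.0
```

Run:
```python
from h import *
o=bot.get_obs(); print(o["ee_pos"],np.round(o["q"],3),o["wrist_force"],o["wrist_torque"],quat(o["eef_rot"]).as_matrix().round(3)[:,1:].tolist())
```

```text
[ 0.48197087 -0.27287044  0.09900675] [ 0.645  0.599 -0.262  2.228  0.429  0.152  0.   ] [-0.16411214  0.52176209 -1.38256361] [-0.03172721  0.24534634  0.00641307] [[0.978, 0.207], [-0.022, -0.005], [0.207, -0.978]]
```

Run:
```python
from h import *
plan([.4925,-.2727,.0665],down(88.7),4,dec=1)
```

```text
[0.0, 0.1, 0.8, 3.0, 0.0, 0.0]
[0.0, 0.1, 0.9, 3.0, 0.0, 0.0]
[0.0, 0.2, 0.8, 2.9, 0.0, 0.0]
[0.0, 0.2, 0.9, 3.0, 0.0, 0.0]
```

The wrist joint q6 is near its limit at only 12° of tilt. I'll set the panel back down and regrasp across y with the tool leaning the other way, which leaves tilt range in hand.

Request:
carry_out:
  targets:
    - [0, 0.1, 0.8, 3, 0, 0, 1]
    - [0, 0.1, 0.9, 3, 0, 0, 1]
    - [0, 0.2, 0.8, 3, 0, 0, 1]
    - [0, 0.2, 0.9, 3, 0, 0, 1]
    - [0, 0, 0, 0, 0, 0, 1]

```text
t: 12.85
ee_pos: [0.4953, -0.2724, 0.0651]
eef_rot: [-0.001, 0.714, 0.7, -0.0]
wrist_force: [-0.1, 0.3, -2.1]
finger_gap: 0.0147
finger_force: 79.8
```

Request:
carry_out:
  targets:
    - [0, 0, 0, 0, 0, 0, 0.6]
    - [0, 0, 0, 0, 0, 0, 0.55]
    - [0, 0, -2.0, 0, 0, 0, 0.55]
    - [0, 0, -4.0, 0, 0, 0, 0.55]
    - [0, 0, -4.0, 0, 0, 0, 0.55]

```text
t: 13.48
ee_pos: [0.4933, -0.2726, 0.1666]
eef_rot: [-0.0, 0.715, 0.699, -0.0]
wrist_force: [-0.4, -0.2, -0.2]
finger_gap: 0.0385
finger_force: 0.0
```

Request:
carry_out:
  targets:
    - [0, 0, -1.0, 0, 0, -10, 0.5]
    - [0, 0, 0, 0, 0, -10, 0.5]
    - [0, 0, 0, 0, 0, -10, 0.5]
    - [0, 0, 0, 0, 0, -10, 0.5]
    - [0, 0, 0, 0, 0, -10, 0.5]

```text
t: 14.1
ee_pos: [0.4934, -0.2728, 0.1758]
eef_rot: [0.0, 0.35, 0.937, -0.0]
wrist_force: [0.4, -0.9, 0.3]
finger_gap: 0.0429
finger_force: 0.0
```

Request:
carry_out:
  targets:
    - [0, 0, 0, 0, 0, -10, 0.5]
    - [0, 0, 0, 0, 0, -10, 0.5]
    - [0, 0, 0, 0, 0, -10, 0.5]
    - [0, 0, 0, 0, 0, -10, 0.5]
    - [0, 0, 0, 0, 0, 0, 0.5]

```text
t: 14.72
ee_pos: [0.4933, -0.273, 0.1755]
eef_rot: [-0.0, 0.012, 1.0, 0.0]
wrist_force: [-0.1, -0.4, 0.5]
finger_gap: 0.0431
finger_force: 0.0
```

Run:
```python
from h import *
o=bot.get_obs(); print(o["ee_pos"],np.round(o["q"],3),o["finger_gap"])
for c in("top","side"):
    p,d=bot.capture(c); W=cloud(c,d); cv2.imwrite(f"pics/{c}2.png",cv2.resize((p[110:230,300:460] if c=="side" else p[230:370,400:540])[:,:,::-1],None,fx=4,fy=4))
    print(rect(sel(W,.465,.53,-.305,-.235,.070,.085)),rect(sel(W,.44,.55,-.316,-.23,.012,.022)))
    print([(np.round(r["location"],3),round(r["confidence"],2)) for r in bot.tip_of(c,"stub_top")+bot.tip_of(c,"panel")])
```

```text
[ 0.49330571 -0.27299448  0.17546148] [ 0.944  0.623 -0.801  2.008  0.638  0.779  1.308] 0.04305427600703844
(array([ 491.1, -272.3]), array([22.2,  4.4]), 89.1, 'z', np.float64(77.3), 20) (array([ 493.3, -277. ]), array([ 72.8, 107.2]), 88.3, 'z', np.float64(17.3), 1090)
[(array([ 0.492, -0.271,  0.077]), 0.74), (array([ 0.447, -0.272,  0.002]), 0.65)]
(array([ 496.8, -269.8]), array([15.4, 23.2]), 4.0, 'z', np.float64(75.0), 48) (array([ 493.5, -302.2]), array([ 28.3, 105.5]), 89.6, 'z', np.float64(15.0), 180)
[(array([ 0.492, -0.274,  0.08 ]), 0.59), (array([ 0.45 , -0.274,  0.009]), 0.93)]
```

View pics/side2.png

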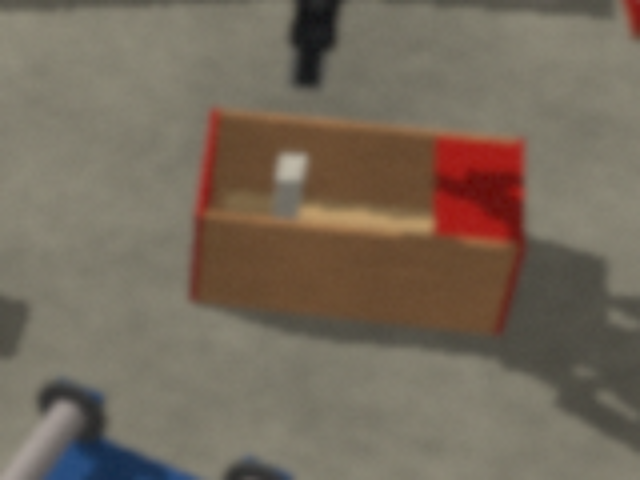

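```bash
cat >> h.py <<'E'
def lean(yx,a): return down(yx)*R.from_euler("y",a,degrees=True)
E
python3 - <<'E'
from h import *
L=lean(178.7,22); print(L.as_matrix().round(2).tolist())
p,r=plan([.4955,-.2725,.13],L,5,dec=1); plan([.4955,-.2725,.062],L,4,p,r,dec=1)
E
```

```text
[[-0.93, 0.02, -0.37], [0.02, 1.0, 0.01], [0.37, 0.0, -0.93]]
[0.0, 0.0, 0.9, 0.0, 4.4, 0.0]
[-0.1, 0.0, 0.9, 0.0, 4.4, 0.0]
[-0.2, 0.0, 0.9, 0.0, 4.4, 0.0]
[-0.3, 0.0, 0.9, 0.0, 4.4, 0.0]
[-0.3, 0.0, 0.9, 0.0, 4.4, 0.0]
[-0.6, 0.0, 1.6, 0.0, 0.0, 0.0]
[-0.7, 0.0, 1.5, 0.0, 0.0, 0.0]
[-0.6, 0.0, 1.6, 0.0, 0.0, 0.0]
[-0.6, 0.0, 1.6, 0.0, 0.0, 0.0]
```

Request:
carry_out:
  targets:
    - [0, 0, 0.9, 0, 4.4, 0, 0.6]
    - [-0.1, 0, 0.9, 0, 4.4, 0, 0.6]
    - [-0.2, 0, 0.9, 0, 4.4, 0, 0.6]
    - [-0.3, 0, 0.9, 0, 4.4, 0, 0.6]
    - [-0.3, 0, 0.9, 0, 4.4, 0, 0.6]

```text
t: 15.65
ee_pos: [0.4959, -0.2726, 0.1292]
eef_rot: [-0.192, 0.011, 0.981, 0.002]
wrist_force: [-0.3, 0.1, -0.1]
finger_gap: 0.0341
finger_force: 0.0
```

Run:
```python
from h import *
o=bot.get_obs(); print(o["ee_pos"],np.round(o["q"],3),o["finger_gap"])
plan([.4955,-.2725,.062],lean(178.7,22),4,dec=1)
```

```text
[ 0.49587551 -0.27257741  0.12920093] [ 0.771  0.802 -0.707  1.806  0.577  1.176  1.322] 0.03407026766778909
[-0.6, 0.0, 1.6, 0.0, 0.0, 0.0]
[-0.6, 0.0, 1.5, 0.0, -0.1, 0.0]
[-0.7, 0.0, 1.6, 0.0, 0.0, 0.0]
[-0.6, 0.0, 1.5, 0.0, 0.0, 0.0]
```

Request:
carry_out:
  targets:
    - [-0.6, 0, 1.6, 0, 0, 0, 0.6]
    - [-0.6, 0, 1.5, 0, 0, 0, 0.6]
    - [-0.7, 0, 1.6, 0, 0, 0, 0.6]
    - [-0.6, 0, 1.5, 0, 0, 0, 0.6]
    - [0, 0, 0, 0, 0, 0, 0.6]

```text
t: 16.27
ee_pos: [0.4947, -0.2727, 0.0612]
eef_rot: [-0.192, 0.011, 0.981, 0.002]
wrist_force: [0.1, -0.9, 0.1]
finger_gap: 0.0342
finger_force: 0.0
```

Request:
carry_out:
  targets:
    - [0, 0, 0, 0, 0, 0, 0.6]
    - [0, 0, 0, 0, 0, 0, 1]
    - [0, 0, 0, 0, 0, 0, 1]
    - [0, 0, 0, 0, 0, 0, 1]
    - [0, 0, 0, 0, 0, 0, 1]
  newtons: 100

```text
t: 16.9
ee_pos: [0.4961, -0.2727, 0.0633]
eef_rot: [-0.19, 0.011, 0.982, 0.002]
wrist_force: [1.2, 1.4, 5.6]
finger_gap: 0.0223
finger_force: 98.6
```

```bash
cat > tilt.py <<'E'
from h import *
B=R.from_euler("z",-1.3,degrees=True); c=np.array([-.085,0,0])
def setup(p0,stubx=.4955):
    t=np.array([.045+p0[0]-stubx,0,p0[2]-.005]); O0=p0-B.apply(t); return t,O0+B.apply(c)
def pose(t,C0,th,dx,dz,l0):
    T=B*R.from_euler("y",-th,degrees=True)
    return C0+B.apply([dx,0,dz])+T.apply(t-c), lean(178.7,l0-th)
E
python3 - <<'E'
from tilt import *
o=bot.get_obs(); p0=np.array(o["ee_pos"]); print(p0,np.round(o["q"],3),o["finger_gap"],o["wrist_force"])
L=o["eef_rot"]; p,r=p0,quat(L); t,C0=setup(p0); print(t,C0); np.savez("g.npz",t=t,C0=C0)
for s in [(0,.003,.004),(5,.005,.006),(10,.006,.006),(15,.007,.006),(20,.008,.006),(24,.008,.006),(28,.008,.006),(32,.008,.006)]:
    p,r=plan(*pose(t,C0,*s,22),1,p,r,dec=1)
print(p)
E
```

```text
[ 0.49606688 -0.27272731  0.06325411] [ 0.747  0.885 -0.667  1.833  0.644  1.082  1.27 ] 0.022314395112627033 [1.22517906 1.40859472 5.62649599]
[0.04556688 0.         0.05825411] [ 0.36553361 -0.26976509  0.005     ]
[-0.1, 0.0, -0.5, 0.0, 0.1, 0.0]
[0.8, 0.0, -1.1, 0.0, -5.0, 0.0]
[0.8, 0.0, -0.8, 0.0, -5.0, 0.0]
[0.9, 0.0, -0.9, 0.0, -5.0, 0.1]
[0.8, 0.0, -0.8, 0.0, -5.0, 0.0]
[0.8, 0.0, -0.7, 0.0, -4.0, 0.0]
[0.7, 0.0, -0.6, 0.0, -4.0, 0.0]
[0.7, 0.0, -0.7, -0.1, -4.0, 0.0]
[ 0.45376351 -0.27171667  0.12958231]
```

Request:
carry_out:
  targets:
    - [-0.1, 0, -0.5, 0, 0, 0, 1]
    - [0.8, 0, -1.1, 0, -5, 0, 1]
    - [0.8, 0, -0.8, 0, -5, 0, 1]
    - [0.9, 0, -0.9, 0, -5, 0, 1]
    - [0, 0, 0, 0, 0, 0, 1]

```text
t: 17.52
ee_pos: [0.4812, -0.2732, 0.1015]
eef_rot: [-0.061, 0.011, 0.998, -0.0]
wrist_force: [0.0, 0.8, -1.2]
finger_gap: 0.0225
finger_force: 98.2
```

Request:
carry_out:
  targets:
    - [0.8, 0, -0.8, 0, -5, 0, 1]
    - [0.8, 0, -0.7, 0, -4, 0, 1]
    - [0.7, 0, -0.6, 0, -4, 0, 1]
    - [0.7, 0, -0.7, 0, -4, 0, 1]
    - [0, 0, 0, 0, 0, 0, 1]

```text
t: 18.15
ee_pos: [0.4522, -0.2723, 0.1286]
eef_rot: [0.086, 0.011, 0.996, -0.001]
wrist_force: [0.7, -0.2, -1.9]
finger_gap: 0.0226
finger_force: 98.3
```

Run:
```python
from tilt import *
o=bot.get_obs(); r=quat(o["eef_rot"]); print(o["ee_pos"],np.round(o["q"],3),o["wrist_force"],r.as_matrix()[:,2].round(3))
p,d=bot.capture("side"); W=cloud("side",d); cv2.imwrite("pics/side3.png",cv2.resize(p[90:230,280:460,::-1],None,fx=4,fy=4))
```

```text
[ 0.45223365 -0.27233305  0.12856682] [ 0.962  0.603 -0.691  2.226  0.897  0.399  1.113] [ 0.69738282 -0.15207948 -1.91511639] [ 0.171 -0.005 -0.985]
```

View pics/side3.png

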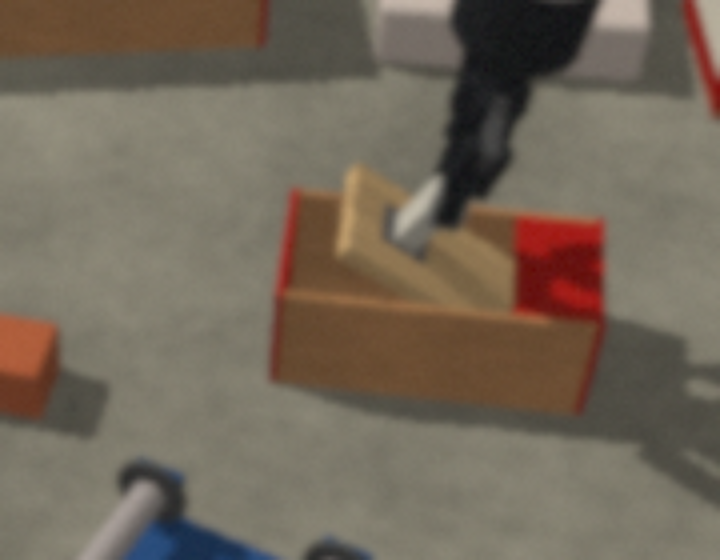

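The panel sits at about 32°, with its upper edge at crop (355,165) above the wall and its lower end under the hood at (515,270). The stub is held. Now I'll slide it up the slope and then lift.

Run:
```python
from tilt import *
o=bot.get_obs(); p=np.array(o["ee_pos"]); r=quat(o["eef_rot"]); a=np.radians(32)
p1,r1=plan(p+B.apply([.07*np.cos(a),0,.07*np.sin(a)]),r,5,dec=1)
p2,r2=plan(p1+[0.01,0,.10],r1,5,p1,r1,dec=1); print(p1,p2)
```

```text
[-1.3, 0.0, -0.5, 0.0, 0.0, 0.0]
[-1.3, 0.0, -0.6, 0.0, 0.0, 0.0]
[-1.3, 0.0, -0.5, 0.0, 0.0, 0.0]
[-1.3, 0.0, -0.5, 0.0, 0.0, 0.0]
[-1.3, 0.0, -0.5, 0.0, 0.0, 0.0]
[-0.5, 0.0, -1.9, 0.0, 0.0, 0.0]
[-0.6, 0.0, -2.0, 0.0, 0.0, 0.0]
[-0.5, 0.0, -1.9, 0.0, 0.0, 0.0]
[-0.6, 0.0, -1.9, 0.0, 0.0, 0.0]
[-0.5, 0.0, -2.0, 0.0, 0.0, 0.0]
[ 0.51300703 -0.27354593  0.16538492] [ 0.52296856 -0.27369192  0.26557846]
```

Request:
carry_out:
  targets:
    - [-1.3, 0, -0.5, 0, 0, 0, 1]
    - [-1.3, 0, -0.6, 0, 0, 0, 1]
    - [-1.3, 0, -0.5, 0, 0, 0, 1]
    - [-1.3, 0, -0.5, 0, 0, 0, 1]
    - [-1.3, 0, -0.5, 0, 0, 0, 1]

```text
t: 18.82
ee_pos: [0.5136, -0.2731, 0.1662]
eef_rot: [0.087, 0.011, 0.996, -0.001]
wrist_force: [-0.1, 0.1, -2.6]
finger_gap: 0.0223
finger_force: 98.2
```

Request:
carry_out:
  targets:
    - [-0.5, 0, -1.6, 0, 0, 0, 1]
    - [-0.6, 0, -2.0, 0, 0, 0, 1]
    - [-0.6, 0, -2.0, 0, 0, 0, 1]
    - [-0.6, 0, -2.0, 0, 0, 0, 1]
    - [-0.6, 0, -2.0, 0, 0, 0, 1]

```text
t: 19.45
ee_pos: [0.5241, -0.2732, 0.2667]
eef_rot: [0.087, 0.011, 0.996, -0.001]
wrist_force: [-0.2, -0.3, -1.3]
finger_gap: 0.0228
finger_force: 98.1
```

Run:
```python
from tilt import *
o=bot.get_obs(); p=np.array(o["ee_pos"]); r=quat(o["eef_rot"]); print(p,np.round(o["q"],3),o["wrist_force"],o["finger_gap"])
# above rest: panel level (lean 22), yaw -22.2, panel underside ~ .15
Br=R.from_euler("z",-22.2,degrees=True); t=np.load("g.npz")["t"]
T=np.array([.573,-.0155,.15])+Br.apply(t); print(T)
plan(T,lean(178.7-20.9,22),10,dec=1)
```

```text
[ 0.5241027  -0.27320472  0.26671974] [ 1.085  0.522 -0.959  1.964  0.575  0.76   1.377] [-0.20455517 -0.29348964 -1.28737965] 0.022819049905683682
[ 0.61518903 -0.03271702  0.20825411]
[-0.7, 2.4, 0.7, -0.2, 3.2, 2.1]
[-0.7, 2.5, 0.7, -0.2, 3.1, 2.1]
[-0.7, 2.4, 0.7, -0.3, 3.2, 2.1]
[-0.6, 2.5, 0.6, -0.2, 3.1, 2.1]
[-0.5, 2.5, 0.6, -0.2, 3.2, 2.2]
[-0.5, 2.6, 0.6, -0.2, 3.2, 2.1]
[-0.4, 2.5, 0.6, -0.3, 3.1, 2.1]
[-0.3, 2.5, 0.6, -0.2, 3.2, 2.1]
[-0.3, 2.6, 0.6, -0.2, 3.2, 2.1]
[-0.2, 2.6, 0.6, -0.2, 3.1, 2.1]
```

Request:
carry_out:
  targets:
    - [-0.7, 2.4, 0.7, -0.2, 3.2, 2.1, 1]
    - [-0.7, 2.5, 0.7, -0.2, 3.1, 2.1, 1]
    - [-0.7, 2.4, 0.7, -0.3, 3.2, 2.1, 1]
    - [-0.6, 2.5, 0.6, -0.2, 3.1, 2.1, 1]
    - [-0.5, 2.5, 0.6, -0.2, 3.2, 2.2, 1]

```text
t: 20.08
ee_pos: [0.5701, -0.1526, 0.2374]
eef_rot: [-0.051, 0.102, 0.993, 0.018]
wrist_force: [0.2, 0.5, -1.8]
finger_gap: 0.0224
finger_force: 98.2
```

Request:
carry_out:
  targets:
    - [-0.5, 2.6, 0.6, -0.2, 3.2, 2.1, 1]
    - [-0.4, 2.5, 0.6, -0.3, 3.1, 2.1, 1]
    - [-0.3, 2.5, 0.6, -0.2, 3.2, 2.1, 1]
    - [-0.3, 2.6, 0.6, -0.2, 3.2, 2.1, 1]
    - [-0.2, 2.6, 0.6, -0.2, 3.1, 2.1, 1]

```text
t: 20.7
ee_pos: [0.6157, -0.0317, 0.2074]
eef_rot: [-0.188, 0.189, 0.963, 0.037]
wrist_force: [0.2, -0.4, -1.5]
finger_gap: 0.0227
finger_force: 98.2
```

Request:
carry_out:
  targets:
    - [0, 0, 0, 0, 0, 0, 1]
    - [0, 0, 0, 0, 0, 0, 1]
    - [0, 0, 0, 0, 0, 0, 1]
    - [0, 0, 0, 0, 0, 0, 1]
    - [0, 0, 0, 0, 0, 0, 1]

```text
t: 21.32
ee_pos: [0.6153, -0.033, 0.2069]
eef_rot: [-0.187, 0.189, 0.963, 0.037]
wrist_force: [0.0, 0.1, -2.1]
finger_gap: 0.0223
finger_force: 98.5
```

```bash
cat > pan.py <<'E'
from h import *
def fit(W,x0,x1,y0,y1,z0,z1):
    Q=sel(W,x0,x1,y0,y1,z0,z1); n=None
    for _ in range(4):
        c=np.median(Q,0) if n is None else Q.mean(0); U=np.linalg.svd(Q-Q.mean(0),full_matrices=False)[2]; n=U[2]*np.sign(U[2][2])
        e=(Q-Q.mean(0))@n; Q=Q[np.abs(e)<max(.0025,np.std(e))]
    return Q.mean(0).round(4),n.round(3),rect(Q)
E
python3 - <<'E'
from pan import *
o=bot.get_obs(); p=np.array(o["ee_pos"]); print(p,np.round(o["q"],3),o["wrist_force"],quat(o["eef_rot"]).as_matrix().round(3).tolist())
for c in("top","side"):
    p,d=bot.capture(c); W=cloud(c,d); cv2.imwrite(f"pics/{c}4.png",cv2.resize(p[130:330,230:450] if c=="top" else p[120:320,220:440],None,fx=2.7,fy=2.7)[:,:,::-1])
    print(fit(W,.46,.69,-.13,.1,.14,.18))
    print([(n,np.round(r["location"],4),round(r["confidence"],2)) for n in("panel","stub_top") for r in bot.tip_of(c,n)])
E
```

```text
[ 0.61533486 -0.03295107  0.20686791] [ 0.479  0.786 -0.789  1.62   0.323  1.269  0.802] [ 0.04599605  0.05231415 -2.11638636] [[-0.859, 0.378, -0.346], [0.351, 0.926, 0.141], [0.374, -0.0, -0.928]]
(array([ 0.5587, -0.0107,  0.1606]), array([-0.002,  0.   ,  1.   ]), (array([573.4, -16.2]), array([ 80. , 169.1]), 67.6, 'z', np.float64(160.6), 2739))
[('panel', array([ 0.5699, -0.0169,  0.1427]), 0.74), ('stub_top', array([ 0.6136, -0.0351,  0.2172]), 0.78), ('stub_top', array([ 0.7331, -0.2018, -0.0009]), 0.67)]
(array([ 0.567 , -0.0073,  0.1583]), array([-0.001,  0.006,  1.   ]), (array([574.6, -14.2]), array([ 82.2, 170.9]), 68.0, 'z', np.float64(158.4), 2203))
[('panel', array([ 0.5709, -0.0137,  0.1524]), 0.84), ('stub_top', array([ 0.6137, -0.0301,  0.2218]), 0.63)]
```

View pics/side4.png

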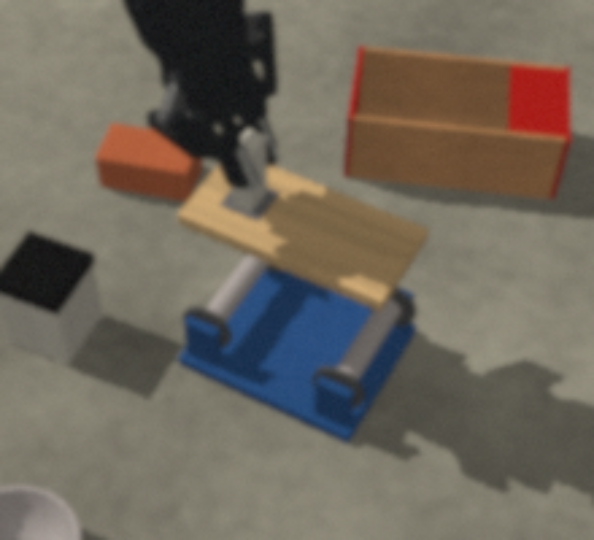

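The panel is held level above the rest and aligned with it. The top camera puts the panel centre at (573.4,-16.2) mm and the rest at (573,-16.1) mm. Lowering now.

Request:
carry_out:
  targets:
    - [-0.6, 0, 1.4, 0, 0, 0, 1]
    - [-0.75, 0, 1.85, 0, 0, 0, 1]
    - [-0.75, 0, 1.85, 0, 0, 0, 1]
    - [-0.6, 0, 1.4, 0, 0, 0, 1]
    - [0, 0, 0, 0, 0, 0, 1]

```text
t: 22.25
ee_pos: [0.6154, -0.0329, 0.1345]
eef_rot: [-0.188, 0.189, 0.963, 0.036]
wrist_force: [0.3, 0.0, -1.9]
finger_gap: 0.0228
finger_force: 98.4
```

Run:
```python
from pan import *
o=bot.get_obs(); p=np.array(o["ee_pos"]); print(p,np.round(o["q"],3),o["wrist_force"],quat(o["eef_rot"]).as_matrix().round(3).tolist())
p,d=bot.capture("top"); print(fit(cloud("top",d),.46,.69,-.13,.1,.074,.11))
```

```text
[ 0.61535309 -0.0328554   0.13445381] [ 0.46   0.864 -0.755  1.663  0.375  1.163  0.781] [ 0.29735986  0.00232399 -1.88250786] [[-0.858, 0.377, -0.349], [0.35, 0.926, 0.141], [0.376, -0.001, -0.926]]
(array([ 0.5575, -0.0102,  0.0884]), array([0.   , 0.002, 1.   ]), (array([573.7, -16.3]), array([ 79.9, 169.8]), 67.7, 'z', np.float64(88.4), 2204))
```

Request:
carry_out:
  targets:
    - [-0.35, 0, 0.85, 0, 0, 0, 1]
    - [-0.25, 0, 0.6, 0, 0, 0, 1]
    - [-0.15, 0, 0.4, 0, 0, 0, 1]
    - [0, 0, 0, 0, 0, 0, 1]
    - [0, 0, 0, 0, 0, 0, 1]

```text
t: 22.92
ee_pos: [0.6162, -0.0327, 0.1164]
eef_rot: [-0.187, 0.189, 0.963, 0.037]
wrist_force: [-0.3, 0.4, -2.4]
finger_gap: 0.0225
finger_force: 98.4
```

Request:
carry_out:
  targets:
    - [-0.05, 0, 0.1, 0, 0, 0, 1]
    - [0, 0, 0, 0, 0, 0, 1]
    - [0, 0, 0, 0, 0, 0, 0.9]
    - [0, 0, 0, 0, 0, 0, 0.7]
    - [0, 0, 0, 0, 0, 0, 0.6]
  newtons: 30

```text
t: 23.55
ee_pos: [0.6163, -0.0327, 0.1153]
eef_rot: [-0.187, 0.189, 0.963, 0.037]
wrist_force: [0.6, -1.1, -0.3]
finger_gap: 0.0342
finger_force: 0.0
```

Run:
```python
from pan import *
o=bot.get_obs(); p=np.array(o["ee_pos"]); print(p,o["wrist_force"],o["finger_gap"],o["finger_force"])
p,d=bot.capture("top"); print(fit(cloud("top",d),.46,.69,-.13,.1,.06,.075))
```

```text
[ 0.61625048 -0.03271426  0.11532664] [ 0.56462833 -1.09587587 -0.27600363] 0.03415778779813971 0.0
(array([ 0.5601, -0.0107,  0.0672]), array([0.   , 0.003, 1.   ]), (array([574.7, -16.6]), array([ 99.7, 169.4]), 67.8, 'z', np.float64(67.2), 2178))
```

Request:
carry_out:
  targets:
    - [0, 0, 0, 0, 0, 0, 0.5]
    - [0, 0, -1, 0, 0, 0, 0.5]
    - [0, 0, -3, 0, 0, 0, 0.5]
    - [0, 0, -4, 0, 0, 0, 0.5]
    - [0, 0, -4, 0, 0, 0, 0.5]

```text
t: 24.22
ee_pos: [0.6583, -0.05, 0.2282]
eef_rot: [-0.187, 0.189, 0.963, 0.037]
wrist_force: [-0.1, -0.1, -0.1]
finger_gap: 0.0425
finger_force: 0.0
```

Request:
carry_out:
  targets:
    - [0, 0, -2, 0, 0, 0, 0.5]
    - [0, 0, 0, 0, 0, 0, 0.5]
    - [0, 0, 0, 0, 0, 0, 0.5]
    - [0, 0, 0, 0, 0, 0, 0.5]
    - [0, 0, 0, 0, 0, 0, 0.5]

```text
t: 24.85
ee_pos: [0.6643, -0.0525, 0.2442]
eef_rot: [-0.188, 0.189, 0.963, 0.036]
wrist_force: [0.7, -0.3, 0.2]
finger_gap: 0.0428
finger_force: 0.0
```

Run:
```python
from pan import *
o=bot.get_obs(); print(o["t"],o["ee_pos"],o["wrist_force"],np.abs(o["qd"]).max())
p,d=bot.capture("top"); W=cloud("top",d); q,n,_=fit(W,.46,.69,-.13,.1,.06,.075); print(q,n)
# drop flanges: use pixels between them (rest frame |y|<45 mm)
B=R.from_euler("z",-22.2,degrees=True); Q=sel(W,.46,.69,-.13,.1,.063,.071); L=B.inv().apply(Q-[.573,-.016,0]); K=L[np.abs(L[:,1])<.0435]; print(rect(K), K[:,:2].min(0),K[:,:2].max(0))
print("offcut",rect(sel(W,.42,.6,.2,.32,.09,.12)))
print("gauge",rect(sel(W,.7,.9,-.08,.08,.075,.09)));print("brick",rect(sel(W,.65,.82,-.27,-.13,.033,.046)))
p,d=bot.capture("side"); cv2.imwrite("pics/side5.png",p[:,:,::-1])
print([(c,np.round(r["location"],4),round(r["confidence"],2)) for c in("top","side") for r in bot.tip_of(c,"panel")])
```

```text
24.85 [ 0.66429634 -0.05253836  0.24424403] [ 0.71345107 -0.31405876  0.20141193] 0.006269729120879274
[ 0.5713 -0.0152  0.0671] [-0.    -0.001  1.   ]
(array([2.2, 0.5]), array([ 80. , 170.7]), 89.9, 'z', np.float64(67.1), 2873) [-0.08317521 -0.03961902] [0.08750574 0.04049886]
offcut (array([508.3, 251.9]), array([40.3, 41.3]), 4.5, 'z', np.float64(103.9), 438)
gauge (array([781.4, -10.4]), array([62.3, 61.8]), 72.9, 'z', np.float64(81.9), 359)
brick (array([ 733.4, -199.3]), array([50.5, 90.3]), 84.2, 'z', np.float64(40.0), 913)
[('top', array([ 0.5739, -0.0179,  0.0532]), 0.6), ('side', array([ 0.5729, -0.0181,  0.058 ]), 0.91), ('side', array([ 5.736e-01, -1.110e-02,  1.000e-04]), 0.18)]
```

View pics/side5.png

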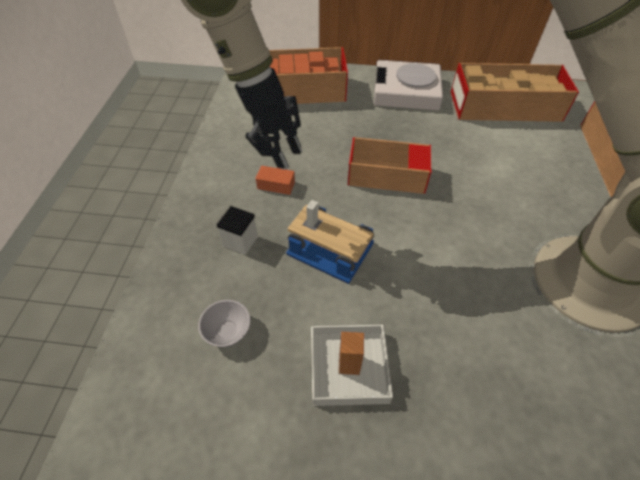

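The panel lies level on both rollers at (330,235), about 2 mm off centre along and 0.5 mm across. The offcut stands in the tray at (352,353). The dish, brick and capped block look undisturbed, and the gripper is clear of everything. Handing in.

```bash
python3 -c "
from station import bot
print(bot.sign_off())"
```

```text
the job is handed in; nothing more can be done
None
```

The job is handed in: the offcut stands in the tray and the panel lies level, stub up, on both rollers, about 2 mm off centre along and 0.5 mm across; the block and brick measured unmoved, the dish was checked only by eye, and sign-off returned no verdict.

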